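Undo the clamp of an anaerobic culture jar with a fingertip

TASK

Undo the clamp of the anaerobic jar so that its lid is free: roll a fingertip lightly round the knurled rim of the clamp screw, anticlockwise seen from above, to back it off two full turns (not much less, and no further, or the screw runs out of its thread), and only then push the bridge bar off the stud and swing it round until it stands out beside the jar, clear of the lid. Use the fingertips only, without pinching the screw; leave the lid lying in place on the jar, and do not disturb the other things on the bench.

Things in the scene. Friction and masses are not known exactly. Their poses are not given: they have to be found in the camera images.
- jar: clear culture jar with dishes inside, fixed on the bench; origin: centre of its foot on the bench, z up; yaw within 0.5 rad. Body radius 60 mm, collar radius 68 mm, rim at height 118 mm. Lugs on its y axis: at y = +80 mm the bridge bar's hinge pin, at y = -80 mm a headed stud that the bar's hooked end goes round (stud head radius 9 mm; tops of pin and stud at height 158 mm)
- lid: aluminium lid lying loose on the jar's rim: disc of radius 64 mm, 8 mm thick, 280 g; origin: centre of the disc's underside, z up; top at height 126 mm. A cup 6.6 mm high in its middle holds the screw's foot, so the bar cannot swing until the screw is up about 1.6 turns. A vent stub 7 mm high stands 42 mm off centre
- clamp_screw (a joint): turn of the black knurled clamp screw, rad: 0 = tight, as at the start; grows as it is loosened, anticlockwise from above (a full turn = 6.283). Upright axis; the head rises 4 mm a turn (4 turns at most). It takes about 0.035 N m, 1.4 N at the rim, and stays where it is left. Friction of the rim about 0.9
- knob_top (a point): centre of the flat top of the knurled head, on its axis; the head is a straight-sided disc of radius 26 mm, 18 mm high. Tight: over the jar's centre, top at height 178 mm, underside at 160 mm. Below it a boss of radius 14 mm (top at 156 mm) and the bridge bar (top at 150 mm), which carries it
- knob_mark (a point): small white mark on the top face of the knurled head, 22 mm from its axis, for counting turns (at the start it lies towards the jar's +x)
- bridge (a joint): swing of the flat steel bridge bar about the upright hinge pin, rad: 0 = across the lid, hooked round the stud, which keeps it from going further back; grows anticlockwise from above, the free end moving to the jar's +x (away from the robot); square out beside the jar at 1.57, stop at 1.75. Stiff: about 0.6 N m (4.5 N at the push point); stays where it is left
- bridge_pivot (a point): point on the hinge axis of the bridge bar, at the height of the bar's top (150 mm), 80 mm from the jar's centre
- bridge_push (a point): point on the bar's side face nearer the robot, between knurled head and stud, 140 mm along the bar from the hinge axis, at height 146 mm (the middle of the bar's 8 mm thickness); push here square to the bar, towards the jar's +x at first. The bar is 24 mm wide and ends 179 mm from the hinge axis
- dish: single Petri dish, 90 mm across, 15 mm high, loose, lying on the bench; origin under its centre, z up
- dish_stack: stack of three Petri dishes, 90 mm across, 45 mm high, loose; origin under its centre, z up
- bottle: white plastic bottle, 62 mm across, 155 mm high, loose; origin under its centre, z up
- sample_jar: small glass jar with a knurled white screw cap, 62 mm across, 84 mm high, loose; origin under its centre, z up
- marker: marker pen lying on the bench, 130 mm long, 16 mm thick, loose; origin under its middle, its length along its x
There are look-alikes about, which are no part of the job. What is shaped like the lid but purple is not meant.

How it is judged:
On the way, in this order (a step that is already met when the one before it is completed fails the run):
1. the clamp screw is backed off two full turns (1.75 or more) while the bridge bar still lies across the lid (value of joint clamp_screw above 11 rad and value of joint bridge below 0.25 rad), for 0.1 s.
2. the bridge bar is swung round beside the jar, clear of the lid (value of joint bridge above 1.3 rad), for 0.2 s.
At the end, for the whole second after the job is handed in: the clamp screw stands between 1.75 and 2.5 turns from tight (11.0 to 15.7 rad), the bridge bar is swung by more than 1.3 rad, the lid lies flat on the jar within 6 mm of its place, all at rest (value of joint clamp_screw between 11 and 15.7 rad and value of joint bridge above 1.3 rad and distance between lid and jar below 0.123 m and horizontal distance between lid and jar below 0.006 m and angle between lid's own z axis and vertical below 0.04 rad and velocity of joint bridge below 0.05 rad/s and velocity of joint clamp_screw below 0.1 rad/s); the robot touches nothing.
It fails at once if the clamp screw is run out further than 2.75 turns (value of joint clamp_screw above 17.3 rad).
It fails at once if the knurled head is pinched between the fingers, or pressed with more than 45 N ((contact force between the fingers and clamp_screw above 1 N and horizontal distance between the grasp point and knob_top below 0.01 m and z of the grasp point in the frame of knob_top below 0.012 m) or contact force between the fingers and clamp_screw above 45 N).
It fails at once if the jar, its screw, bar or lid is worked with the arm or the gripper's body instead of the fingers (over 5 N) (contact force between the arm and jar above 5 N or contact force between the arm and lid above 5 N).
It fails at once if the lid is lifted, shifted or tipped (distance of lid from where it was at the start of the episode above 0.01 m or angle between lid's own z axis and vertical above 0.08 rad).
It fails at once if a loose thing on the bench is lifted, shoved (by more than 25 mm) or tipped (distance of any of dish, dish_stack, bottle, sample_jar, marker from where it was at the start of the episode above 0.025 m or height (world z) of any of dish, dish_stack, bottle, sample_jar, marker above 0.015 m or angle between bottle's own z axis and vertical above 0.5 rad).
It also fails if it takes over 69 s, if anything falls off the work surface, if the arm or the gripper's body presses on something with over 40 N, if the wrist force passes 120 N, or if a joint passes its speed limit or range.

ROBOT

A 6-joint arm with a two-finger parallel gripper is mounted at the origin on the work surface. World frame = base frame: x ahead of the robot, y to its left, z up, the work surface at z = 0. Lengths are in m, angles in rad, forces in N, time in s.
With the tool pointing down it reaches from about 0.375 to 0.975 m from the base axis. Payload 3.8 kg.
Tool frame: the origin (TCP) lies at the very end of the fingers, on their centre line; the grasp point (between the pads) lies 19 mm behind it (bot.pinch_z is the distance from the TCP to the grasp point, in m); x points along the fingers, y is the direction in which the jaws open and shut, and the axes are right-handed (so a half turn about x gives the same grasp; the last joint's range is limited). The gripper opens to 85 mm and grips with 20 to 120 N. Pads are 22 mm wide; open, the fingers measure 114 mm over their backs; the gripper's body (76 mm by 85 mm) begins 54 mm behind the grasp point. The pads swing forward as they close: fully open they stand 13 mm farther back than shut.
Start: joints at [-1.312, 0.264, 1.604, -0, 1.274, -0.037], TCP at [0.197, -0.646, 0.231] pointing down, gripper open.
Joint ranges: [-2.63, 2.63], [-0.94, 2.18], [0.31, 2.57], [-1.31, 4.45], [0, 2.66], [-2.55, 2.55]. Speed limits (rad/s): [2.57, 2.57, 3.14, 3.14, 3.14, 3.14].

INTERFACE

Orientations are given as a rotation vector (axis times angle).
In Python, from workcell import monitor, imaging, finish_job, bot gives the robot as it stands.
- The arm moves only by the tool jog_arm, never from a script. Its argument "rows" is a list of rows, each a list of 7 numbers: the shift along the tool's x, y, z in m, then the turn, a rotation vector about the tool's x, y, z in rad, then the opening in per cent of the stroke, from 0 (shut) to 100 (fully open). A call has 1 to 20 rows; each row is the pose to reach, as a shift and turn from the pose measured when the call began, along the tool's axes at that moment; what a row does not reach only later rows make up. A row lasts 1/10 s, in which the tool goes at most 50 mm and 8.59 degrees, less where a joint would pass 70% of its speed; a pose out of reach is approached as far as the arm can. A call with a gripper value outside its range is refused whole. The fingers move at their own pace and stop on an object; "force" is the grip in N (left out, the last holds). Time passes only in rows, so rows that repeat a pose let the fingers close. It gives the time, the measured TCP pose, the force and the opening at its end, in the units of the state.
- monitor.read_state(): the state, without advancing time (a new reading comes with each control period).
- imaging.read_camera(name): name is "side" or "top" or "wrist"; returns the picture (420x560x3 uint8, blue, green, red); there is no depth.
- imaging.camera_params(name): a dict with "fx", "fy", "cx", "cy" (pixels), "T" (4x4, takes a point from camera to world coordinates); the wrist camera has in their place "T_tool_cam" (4x4, takes a point from camera to tool coordinates, whose origin is the TCP and whose axes are the tool frame's). Camera axes: x right, y down, z forward; pixel columns grow to the right and rows downward; lengths in m; the calibration is good to about 2 mm. A picture is of the moment at which its call begins: read the wrist's pose just before it. camera_params takes no time and is no camera call.
- finish_job(): hands the job in, once; it reports no verdict.
The state is a dict: "time": time; "q": joint angles; "joint_vel": joint speeds; "joint_torque": joint torques, N m; "tool_pos": TCP position; "tcp_rot": TCP orientation; "wrist_force": force on the tool from outside, world axes, zero at the start; "torque": the same for the moment, N m; "width": opening from 0.0 (shut) to 1.0 (fully open).
Only numpy, scipy, OpenCV 4.12 (cv2) and the standard library are available. Lean on these libraries where they do the work, as an engineer would, in place of code of your own. Each camera call takes 0.05 s, during which the arm holds its last target. There are 200 camera calls.

## Working session

There is one attempt and no reset: what is moved stays moved. The work goes in short steps, Python scripts to look and compute and a tool call to move; the robot and the scene stay as the last step left them, time stands still between calls to the robot, and variables do not carry over. Pictures are saved under pics/ and viewed, about 8 in all and at most 12, crops included, and the job is handed in when it is done.

Besides the shell and the picture viewer there is one more tool, called by a JSON object that holds its "method" and its "body", one argument or row to a line. jog_arm: Moves the arm, as the interface text tells. Its arguments: {"type":"object","properties":{"rows":{"type":"array","items":{"type":"array","items":{"type":"number"}}},"force":{"type":"number"}},"required":["rows"]}

```bash
mkdir -p pics; ls; python3 - <<'E'
from workcell import monitor, imaging, bot
import cv2,numpy as np
s=monitor.read_state();print(s)
for n in("top","side"):
    im=imaging.read_camera(n);cv2.imwrite(f"pics/{n}0.png",im)
    print(n,imaging.camera_params(n))
print(imaging.camera_params("wrist"),bot.pinch_z)
E
```

```text
pics
{'time': 0.0, 'q': array([-1.31190072e+00,  2.64771368e-01,  1.60541059e+00,  3.90970186e-06,
        1.27370448e+00, -3.69033867e-02]), 'joint_vel': array([ 0.00094921, -0.00087974, -0.00118088,  0.00035111, -0.00164114,
        0.00026129]), 'joint_torque': array([ 7.65437799e-04, -5.15109622e+01, -3.67317867e+01,  5.42962795e-06,
        1.29758994e-02, -3.00544230e-06]), 'tool_pos': array([ 0.19657007, -0.64495813,  0.22993001]), 'tcp_rot': array([ 2.06310291,  0.30979235, -2.06362521]), 'wrist_force': array([-5.32844559e-04,  4.11976025e-01, -8.19895293e-01]), 'torque': array([-0.02326579, -0.02574843,  0.01810687]), 'width': 0.9993606744467113}
top {'fx': 490.5714959415384, 'fy': 490.5714959415384, 'cx': 273.02129168011453, 'cy': 203.32117380587624, 'T': array([[ 0.01118655, -0.98102009,  0.19358316,  0.13414675],
       [-0.99963991, -0.01569389, -0.02176584,  0.01972256],
       [ 0.0243908 , -0.19326997, -0.9808424 ,  1.68065508],
       [ 0.        ,  0.        ,  0.        ,  1.        ]])}
side {'fx': 454.03065904254856, 'fy': 454.03065904254856, 'cx': 276.53074458818446, 'cy': 212.38571277102935, 'T': array([[-0.86820593, -0.35222648,  0.34950675,  0.01206918],
       [-0.49608273,  0.6317133 , -0.59568468,  0.74201815],
       [-0.01097214, -0.69056123, -0.7231907 ,  1.06687765],
       [ 0.        ,  0.        ,  0.        ,  1.        ]])}
{'fx': 377.7406170870212, 'fy': 377.7406170870212, 'cx': 274.66141226282156, 'cy': 206.60338444273268, 'T_tool_cam': array([[-2.05616864e-04, -2.94039436e-01,  9.55793266e-01,
        -1.42436608e-01],
       [ 9.99998533e-01, -1.68593678e-03, -3.03533565e-04,
        -1.20724807e-03],
       [ 1.70065786e-03,  9.55791801e-01,  2.94039351e-01,
        -7.56251501e-02],
       [ 0.00000000e+00,  0.00000000e+00,  0.00000000e+00,
         1.00000000e+00]])} 0.0187
```

View pics/top0.png

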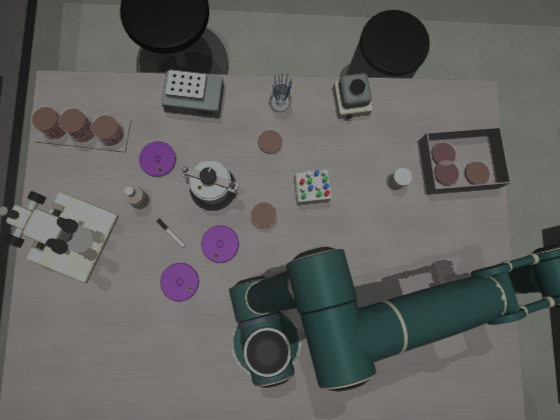

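View pics/side0.png

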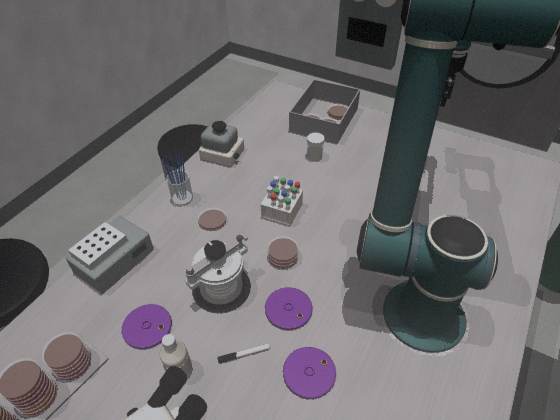

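The top view shows the silver jar with its bar and black knob at about (211,182). The sample jar is at (402,178), the bottle at (136,197) and the marker at (171,233). The dish and the stack are at (270,142) and (263,215), and the purple discs are look-alikes. In the side view the jar is at (218,270). Next I'll enlarge it.

```bash
python3 - <<'E'
import cv2,numpy as np
a=cv2.imread("pics/top0.png")[145:225,165:265]; b=cv2.imread("pics/side0.png")[225:315,175:265]
f=lambda i,w,h:cv2.resize(i,(w,h),interpolation=cv2.INTER_CUBIC)
A=f(a,600,480);B=f(b,480,480)
A=f(a,440,352)
c=np.hstack([f(a,437,350),f(b,350,350)])
c=np.clip(c.astype(float)*1.6,0,255).astype(np.uint8)
cv2.imwrite("pics/crop0.png",c)
E
```

```text
(no output)
```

View pics/crop0.png

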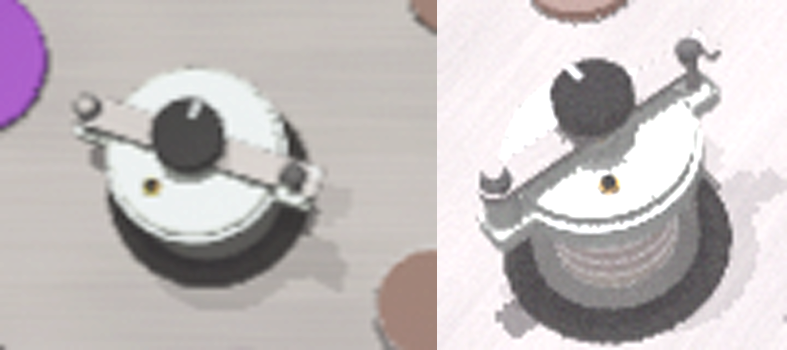

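The crop shows the knob (187,133) with its white mark at (195,107), up and slightly right, so the yaw is about -0.3. The round-headed hinge pin is at the left (87,104) and the hooked end and stud at the right (295,178). This is the aluminium-lidded jar, not one of the purple discs. Next I'll measure it.

```bash
cat > h.py <<'E'
import cv2,numpy as np
from scipy.optimize import least_squares
from scipy.spatial.transform import Rotation as R
from workcell import monitor, imaging, bot
def params(n,s=None):
    p=imaging.camera_params(n)
    if n=="wrist":
        M=np.eye(4);M[:3,:3]=R.from_rotvec(s["tcp_rot"]).as_matrix();M[:3,3]=s["tool_pos"];T=M@p["T_tool_cam"]
    else:T=p["T"]
    return p,T
def plane(n,px,z,s=None):
    p,T=params(n,s);px=np.atleast_2d(px).astype(float)
    d=np.c_[(px[:,0]-p["cx"])/p["fx"],(px[:,1]-p["cy"])/p["fy"],np.ones(len(px))]@T[:3,:3].T
    return T[:3,3]+d*((z-T[2,3])/d[:,2])[:,None]
def project(n,X,s=None):
    p,T=params(n,s);c=(np.atleast_2d(X)-T[:3,3])@T[:3,:3]
    return np.c_[p["cx"]+p["fx"]*c[:,0]/c[:,2],p["cy"]+p["fy"]*c[:,1]/c[:,2]]
def knob(n,im,seed,z,r=0.026,thr=75,box=25,s=None):
    """centre of the knob's top: dark blob, circle through the contour's far half on plane z"""
    x,y=map(int,seed);g=im[y-box:y+box,x-box:x+box].max(2)
    m=(g<thr).astype(np.uint8);m=cv2.morphologyEx(m,cv2.MORPH_OPEN,np.ones((3,3)));m=cv2.morphologyEx(m,cv2.MORPH_CLOSE,np.ones((5,5)))
    cs,_=cv2.findContours(m,cv2.RETR_EXTERNAL,cv2.CHAIN_APPROX_NONE);c=max(cs,key=cv2.contourArea)[:,0]+[x-box,y-box]
    P=plane(n,c,z,s)[:,:2];v=P.mean(0)-params(n,s)[1][:2,3];v/=np.linalg.norm(v)
    F=P[(P-P.mean(0))@v>-0.001]
    f=least_squares(lambda q:np.linalg.norm(F-q[:2],axis=1)-q[2],[*F.mean(0),r],loss="soft_l1",f_scale=.001).x
    g=least_squares(lambda q:np.linalg.norm(F-q,axis=1)-r,f[:2],loss="soft_l1",f_scale=.001).x
    return f,g,c
E
python3 - <<'E'
from h import *
t=cv2.imread("pics/top0.png");s=cv2.imread("pics/side0.png")
for n,im,sd in(("top",t,(208,175)),("side",s,(215,250))):
    for thr in (60,75,90):
        f,g,c=knob(n,im,sd,.178,thr=thr,box=16);print(n,thr,f.round(4),g.round(4),np.ptp(c,axis=0),c.mean(0).round(1))
# pin, stud: pixels from crop
tp=np.array([[87,104],[295,174],[195,107],[187,133]])/4.37+[165,145]
sp=(np.array([[495,183],[688,48],[573,72]])-[437,0])/3.889+[175,225]
print(tp,sp)
print("top pin/stud",plane("top",tp[:2],.158).round(4),"mark",plane("top",tp[2:],.178).round(4))
print("side",plane("side",sp[:2],.158).round(4),plane("side",sp[2:],.178).round(4))
for nm,p,z in(("dish",(270,142),.015),("stack",(263,215),.045),("bottle",(133,191),.155),("sj",(402,176),.084),("marker",(171,233),.016)):print(nm,plane("top",p,z).round(3))
E
```

```text
top 60 [0.5171 0.1949 0.0229] [0.5128 0.1934] [15 16] [207.7 176. ]
top 75 [0.5176 0.1948 0.0234] [0.5143 0.1935] [15 16] [207.6 176.2]
top 90 [0.5164 0.194  0.0245] [0.5145 0.1933] [16 17] [207.8 176.5]
side 60 [0.523  0.1833 0.0386] [0.5145 0.1929] [7 4] [216.5 256.8]
side 75 [0.5146 0.1956 0.0248] [0.5131 0.1967] [20 18] [214.6 250.2]
side 90 [0.5163 0.1947 0.0252] [0.5155 0.1953] [21 22] [214.6 250.4]
[[184.90846682 168.798627  ]
 [232.50572082 184.81693364]
 [209.62242563 169.48512586]
 [207.79176201 175.43478261]] [[189.9138596  272.05579841]
 [239.54101311 237.3425045 ]
 [209.97042942 243.51375675]]
top pin/stud [[0.5426 0.2687 0.158 ]
 [0.4926 0.1155 0.158 ]] mark [[0.5363 0.1877 0.178 ]
 [0.5169 0.1927 0.178 ]]
side [[0.5369 0.274  0.158 ]
 [0.4913 0.1197 0.158 ]] [[0.5353 0.1875 0.178 ]]
dish [[ 0.684 -0.004  0.015]]
stack [[0.416 0.017 0.045]]
bottle [[0.468 0.429 0.155]]
sj [[ 0.55  -0.45   0.084]]
marker [[0.354 0.329 0.016]]
```

```bash
python3 - <<'E'
from h import *
s=monitor.read_state();M=R.from_rotvec(s["tcp_rot"]).as_matrix();print(M.round(3))
yaw=-.30;x=np.array([np.cos(yaw),np.sin(yaw),0]);y=np.array([-x[1],x[0],0]);c=np.array([.516,.1945,0])
# wanted: tool x down, tool z nearest to jar axis
for k in range(4):
    zz=[x,y,-x,-y][k];W=np.c_[[0,0,-1],np.cross(zz,[0,0,-1]),zz]
    print(k,(R.from_matrix(M.T@W).as_rotvec()).round(3), "world turn",R.from_matrix(W@M.T).as_rotvec().round(3))
for p in([.45,-.3,.27],list((c-.09*x)[:2])+[.27]):print(p,(M.T@(np.array(p)-s["tool_pos"])).round(3))
E
```

```text
[[-0.001  0.292 -0.957]
 [ 0.002 -0.957 -0.292]
 [-1.    -0.002 -0.   ]]
0 [-2.546e+00 -3.000e-03  1.000e-03] world turn [-0.    -0.003  2.546]
1 [2.167e+00 2.000e-03 1.000e-03] world turn [-2.000e-03  2.000e-03 -2.167e+00]
2 [0.596 0.001 0.002] world turn [-0.002  0.    -0.596]
3 [-0.975 -0.001  0.002] world turn [-0.002 -0.001  0.975]
[0.45, -0.3, 0.27] [-0.039 -0.256 -0.343]
[np.float64(0.4300197159786955), np.float64(0.22109681859952057), 0.27] [-0.038 -0.761 -0.476]
```

{"method": "jog_arm", "body": {
  "rows": [
    [-0.04, -0.05, -0.07, -0.15, 0, 0, 0],
    [-0.04, -0.08, -0.11, -0.25, 0, 0, 0],
    [-0.04, -0.11, -0.15, -0.35, 0, 0, 0],
    [-0.04, -0.14, -0.19, -0.45, 0, 0, 0],
    [-0.04, -0.17, -0.23, -0.55, 0, 0, 0],
    [-0.04, -0.2, -0.27, -0.65, 0, 0, 0],
    [-0.04, -0.23, -0.31, -0.75, 0, 0, 0],
    [-0.04, -0.26, -0.34, -0.85, 0, 0, 0],
    [-0.04, -0.3, -0.36, -0.975, 0, 0, 0],
    [-0.04, -0.34, -0.38, -0.975, 0, 0, 0],
    [-0.04, -0.39, -0.4, -0.975, 0, 0, 0],
    [-0.04, -0.44, -0.41, -0.975, 0, 0, 0],
    [-0.04, -0.49, -0.42, -0.975, 0, 0, 0],
    [-0.04, -0.54, -0.43, -0.975, 0, 0, 0],
    [-0.04, -0.59, -0.44, -0.975, 0, 0, 0],
    [-0.04, -0.63, -0.45, -0.975, 0, 0, 0],
    [-0.04, -0.67, -0.46, -0.975, 0, 0, 0],
    [-0.04, -0.71, -0.47, -0.975, 0, 0, 0],
    [-0.04, -0.761, -0.476, -0.975, 0, 0, 0],
    [-0.04, -0.761, -0.476, -0.975, 0, 0, 0]
  ]
}}

```text
time: 2.1
tool_pos: [0.4284, 0.2264, 0.2713]
tcp_rot: [1.424, 1.06, -1.422]
wrist_force: [-1.3, -0.6, 0.6]
width: -0.0
```

```bash
python3 - <<'E'
from h import *
s=monitor.read_state();im=imaging.read_camera("wrist");cv2.imwrite("pics/w1.png",im)
print(s["tool_pos"],R.from_rotvec(s["tcp_rot"]).as_matrix().round(3),s["q"].round(2),s["wrist_force"])
print(project("wrist",[.516,.1945,.178],s))
E
```

```text
[0.42842389 0.22639691 0.27125619] [[-0.002  0.957 -0.29 ]
 [ 0.004 -0.29  -0.957]
 [-1.    -0.003 -0.003]] [ 0.43 -0.13  1.95  0.    1.32  0.72] [-1.29837904 -0.6384851   0.58143967]
[[416.67114943 219.95878637]]
```

View pics/w1.png

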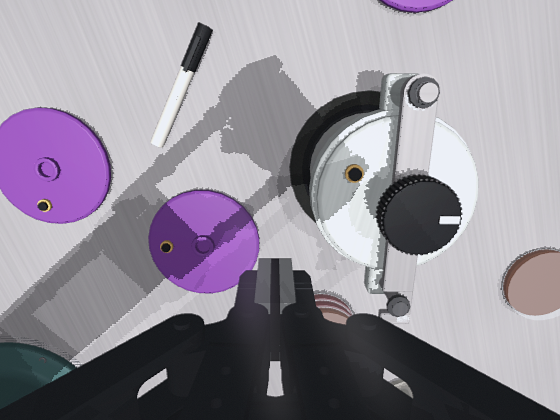

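The wrist view shows the knob at about (424,214), with its mark pointing right towards jar +x. The hinge pin is at (425,92) and the stud at (398,306). The shut fingertips at (275,262) are narrow. Next I'll fit the knob and pin/stud more closely.

```bash
python3 - <<'E'
from h import *
im=cv2.imread("pics/w1.png");s=monitor.read_state()
for thr in(60,80,100):
    f,g,c=knob("wrist",im,(422,214),.178,thr=thr,box=48,s=s);print(thr,f.round(4),g.round(4),np.ptp(c,axis=0))
a=plane("wrist",[425,92],.158,s)[0];b=plane("wrist",[398,306],.158,s)[0];m=plane("wrist",[449,220],.178,s)[0]
d=(a-b)[:2];print(a,b,(a+b)/2,np.linalg.norm(d),"yaw",np.arctan2(-d[0],d[1]),"mark",m)
for z in (.26,.27,.28): # fingertip px -> tool
    P=plane("wrist",[[258,262],[293,262]],s["tool_pos"][2],s)
print((P-s["tool_pos"])@R.from_rotvec(s["tcp_rot"]).as_matrix())
E
```

```text
60 [0.5184 0.1934 0.0255] [0.518 0.194] [83 79]
80 [0.5183 0.1933 0.0256] [0.518  0.1937] [83 79]
100 [0.5183 0.1935 0.0258] [0.5181 0.1937] [86 79]
[0.54348427 0.26848261 0.158     ] [0.49516564 0.11848843 0.158     ] [0.51932495 0.19348552 0.158     ] 0.15758471975426605 yaw -0.3116400035270236 mark [0.53679078 0.18616275 0.178     ]
[[ 3.11000182e-05 -7.18502934e-03 -8.57690606e-03]
 [-1.87660351e-06  7.27856195e-03 -8.56611563e-03]]
```

{"method": "jog_arm", "body": {
  "rows": [
    [0.0, 0.02, 0.005, 0, 0, 0, 0],
    [0.03, 0.04, 0.005, 0, 0, 0, 0],
    [0.06, 0.045, 0.005, 0, 0, 0, 0],
    [0.09, 0.045, 0.005, 0, 0, 0, 0],
    [0.103, 0.045, 0.005, 0, 0, 0, 0],
    [0.103, 0.045, 0.005, 0, 0, 0, 0],
    [0.103, 0.045, 0.005, 0, 0, 0, 0]
  ]
}}

```text
time: 2.85
tool_pos: [0.4708, 0.2064, 0.1689]
tcp_rot: [1.424, 1.057, -1.423]
wrist_force: [-0.6, -0.8, 0.4]
width: -0.003
```

{"method": "jog_arm", "body": {
  "rows": [
    [0, 0.003, 0, 0, 0, 0, 0],
    [0, 0.005, 0, 0, 0, 0, 0],
    [0, 0.006, 0, 0, 0, 0, 0],
    [0, 0.007, 0, 0, 0, 0, 0],
    [0, 0.008, 0, 0, 0, 0, 0],
    [0, 0.008, 0, 0, 0, 0, 0]
  ]
}}

```text
time: 3.45
tool_pos: [0.4786, 0.2042, 0.1689]
tcp_rot: [1.424, 1.057, -1.423]
wrist_force: [0.4, -0.5, -0.3]
width: 0.001
```

{"method": "jog_arm", "body": {
  "rows": [
    [0, 0.003, 0, 0, 0, 0, 0],
    [0, 0.005, 0, 0, 0, 0, 0],
    [0, 0.006, 0, 0, 0, 0, 0],
    [0, 0.007, 0, 0, 0, 0, 0],
    [0, 0.007, 0, 0, 0, 0, 0]
  ]
}}

```text
time: 3.95
tool_pos: [0.4835, 0.2025, 0.1686]
tcp_rot: [1.423, 1.06, -1.427]
wrist_force: [-6.4, 1.7, 3.9]
width: -0.0
```

{"method": "jog_arm", "body": {
  "rows": [
    [0, 0.001, 0, 0, 0, 0, 0],
    [0, 0.002, 0, 0, 0, 0, 0],
    [0, 0.002, 0, 0, 0, 0, 0]
  ]
}}

```text
time: 4.25
tool_pos: [0.4838, 0.2024, 0.1686]
tcp_rot: [1.421, 1.063, -1.43]
wrist_force: [-6.3, 2.0, 3.5]
width: 0.003
```

```bash
cat >> h.py <<'E'
C=np.array([.5175,.194]);Y=np.array([.957,-.29]);Z=np.array([-.29,-.957])
W=np.c_[[0,0,-1],[*Y,0],[*Z,0]];RK=.026
def orbit(press,hy=.009,hz=.011):
    """closed path of the finger centre (a along Y, b along Z), in the sense -Y,+Z,+Y,-Z (anticlockwise from above)"""
    r=RK-press;P=[]
    for k in range(4):
        ca=[(-1,1),(1,1),(1,-1),(-1,-1)][k]
        t=np.linspace(0,np.pi/2,40)+k*np.pi/2
        P+=[(-r*np.cos(u)+ca[0]*hy,r*np.sin(u)+ca[1]*hz) for u in t]
    P=np.array(P+[P[0]]);L=np.r_[0,np.cumsum(np.linalg.norm(np.diff(P,axis=0),axis=1))]
    s=np.arange(0,L[-1],.0005);return np.c_[np.interp(s,L,P[:,0]),np.interp(s,L,P[:,1])]
def rowsfor(path,z,s,dW=None):
    M=R.from_rotvec(s["tcp_rot"]).as_matrix();t=M.T@W;rv=R.from_matrix(t).as_rotvec().round(3);out=[]
    for q in path:
        w=np.r_[C+q[0]*Y+q[1]*Z,z];d=M.T@(w-s["tool_pos"]);out.append([*(np.round(d*2000)/2000).tolist(),*rv.tolist(),0])
    return out
def ab(s):
    d=s["tool_pos"][:2]-C;return np.array([d@Y,d@Z])
def mark(im,s,ztop):
    """angle of the white mark about the knob's centre (0 = jar +x, anticlockwise from above)"""
    c=project("wrist",[*C,ztop],s)[0];yy,xx=np.nonzero(im.min(2)>-1)
    P=plane("wrist",np.c_[xx,yy],ztop,s)[:,:2]-C;r=np.linalg.norm(P,axis=1)
    k=(r>.0185)&(r<.0235)&(im[yy,xx].min(1)>140);P=P[k].mean(0) if k.any() else np.array([np.nan]*2)
    return np.arctan2(-P@Z,P@Y),k.sum(),P
def go(n,step=.002,press=.0025,z=.168,lead=0.002):
    s=monitor.read_state();q=ab(s);o=orbit(press);i=np.argmin(np.linalg.norm(o-q,axis=1))
    k=[(i+int((lead+step*j)/.0005))%len(o) for j in range(1,n+1)]
    print("ab",(q*1000).round(1),"F",s["wrist_force"].round(1),"t",s["time"])
    print([[float(f"{v:.4g}") for v in r] for r in rowsfor(o[k],z,s)])
E
python3 - <<'E'
from h import *
s=monitor.read_state();im=imaging.read_camera("wrist");cv2.imwrite("pics/w2.png",im);print(mark(im,s,.178))
go(10)
E
```

```text
(np.float64(0.009463950192012436), np.int64(141), array([ 0.02010039, -0.00588392]))
ab [-34.7   1.7] F [-7.7  1.6  4.6] t 4.3
[[0.0005, 0.002, 0.004, -0.001, -0.001, 0.009, 0.0], [0.0005, 0.002, 0.006, -0.001, -0.001, 0.009, 0.0], [0.0005, 0.002, 0.008, -0.001, -0.001, 0.009, 0.0], [0.0005, 0.0025, 0.01, -0.001, -0.001, 0.009, 0.0], [0.0005, 0.0025, 0.012, -0.001, -0.001, 0.009, 0.0], [0.0005, 0.0025, 0.0135, -0.001, -0.001, 0.009, 0.0], [0.0005, 0.003, 0.0155, -0.001, -0.001, 0.009, 0.0], [0.0005, 0.004, 0.0175, -0.001, -0.001, 0.009, 0.0], [0.0005, 0.0045, 0.0195, -0.001, -0.001, 0.009, 0.0], [0.0005, 0.0055, 0.021, -0.001, -0.001, 0.009, 0.0]]
```

{"method": "jog_arm", "body": {
  "rows": [
    [0.0005, 0.002, 0.004, -0.001, -0.001, 0.009, 0],
    [0.0005, 0.002, 0.006, -0.001, -0.001, 0.009, 0],
    [0.0005, 0.002, 0.008, -0.001, -0.001, 0.009, 0],
    [0.0005, 0.0025, 0.01, -0.001, -0.001, 0.009, 0],
    [0.0005, 0.0025, 0.012, -0.001, -0.001, 0.009, 0],
    [0.0005, 0.0025, 0.0135, -0.001, -0.001, 0.009, 0],
    [0.0005, 0.003, 0.0155, -0.001, -0.001, 0.009, 0],
    [0.0005, 0.004, 0.0175, -0.001, -0.001, 0.009, 0],
    [0.0005, 0.0045, 0.0195, -0.001, -0.001, 0.009, 0],
    [0.0005, 0.0055, 0.021, -0.001, -0.001, 0.009, 0]
  ]
}}

```text
time: 5.3
tool_pos: [0.483, 0.1803, 0.1677]
tcp_rot: [1.422, 1.055, -1.423]
wrist_force: [-2.3, 1.5, -0.1]
width: -0.001
```

```bash
python3 - <<'E'
from h import *
s=monitor.read_state();im=imaging.read_camera("wrist");cv2.imwrite("pics/w3.png",im);print(mark(im,s,.178))
go(16)
E
```

```text
(np.float64(0.7886277781210729), np.int64(190), array([0.01846557, 0.00995376]))
ab [-29.   23.3] F [-1.6  1.   0.2] t 5.35
[[-0.0005, 0.0025, 0.003, -0.001, 0.001, 0.0, 0.0], [-0.0005, 0.0035, 0.0045, -0.001, 0.001, 0.0, 0.0], [-0.0005, 0.005, 0.006, -0.001, 0.001, 0.0, 0.0], [-0.0005, 0.007, 0.007, -0.001, 0.001, 0.0, 0.0], [-0.0005, 0.0085, 0.008, -0.001, 0.001, 0.0, 0.0], [-0.0005, 0.0105, 0.009, -0.001, 0.001, 0.0, 0.0], [-0.0005, 0.012, 0.01, -0.001, 0.001, 0.0, 0.0], [-0.0005, 0.014, 0.0105, -0.001, 0.001, 0.0, 0.0], [-0.0005, 0.016, 0.011, -0.001, 0.001, 0.0, 0.0], [-0.0005, 0.018, 0.011, -0.001, 0.001, 0.0, 0.0], [-0.0005, 0.02, 0.011, -0.001, 0.001, 0.0, 0.0], [-0.0005, 0.022, 0.011, -0.001, 0.001, 0.0, 0.0], [-0.0005, 0.024, 0.011, -0.001, 0.001, 0.0, 0.0], [-0.0005, 0.026, 0.011, -0.001, 0.001, 0.0, 0.0], [-0.0005, 0.028, 0.011, -0.001, 0.001, 0.0, 0.0], [-0.0005, 0.03, 0.011, -0.001, 0.001, 0.0, 0.0]]
```

```bash
python3 -c "
from h import *
go(18,press=.0045)"
```

```text
ab [-29.   23.3] F [-1.6  1.   0.2] t 5.35
[[-0.0005, 0.004, 0.002, -0.001, 0.001, 0.0, 0.0], [-0.0005, 0.0055, 0.0035, -0.001, 0.001, 0.0, 0.0], [-0.0005, 0.007, 0.005, -0.001, 0.001, 0.0, 0.0], [-0.0005, 0.009, 0.006, -0.001, 0.001, 0.0, 0.0], [-0.0005, 0.0105, 0.007, -0.001, 0.001, 0.0, 0.0], [-0.0005, 0.0125, 0.008, -0.001, 0.001, 0.0, 0.0], [-0.0005, 0.0145, 0.0085, -0.001, 0.001, 0.0, 0.0], [-0.0005, 0.016, 0.009, -0.001, 0.001, 0.0, 0.0], [-0.0005, 0.018, 0.009, -0.001, 0.001, 0.0, 0.0], [-0.0005, 0.02, 0.009, -0.001, 0.001, 0.0, 0.0], [-0.0005, 0.022, 0.009, -0.001, 0.001, 0.0, 0.0], [-0.0005, 0.024, 0.009, -0.001, 0.001, 0.0, 0.0], [-0.0005, 0.026, 0.009, -0.001, 0.001, 0.0, 0.0], [-0.0005, 0.028, 0.009, -0.001, 0.001, 0.0, 0.0], [-0.0005, 0.03, 0.009, -0.001, 0.001, 0.0, 0.0], [-0.0005, 0.032, 0.009, -0.001, 0.001, 0.0, 0.0], [-0.0005, 0.034, 0.009, -0.001, 0.001, 0.0, 0.0], [-0.0005, 0.036, 0.009, -0.001, 0.001, 0.0, 0.0]]
```

{"method": "jog_arm", "body": {
  "rows": [
    [-0.0005, 0.004, 0.002, 0, 0, 0, 0],
    [-0.0005, 0.0055, 0.0035, 0, 0, 0, 0],
    [-0.0005, 0.007, 0.005, 0, 0, 0, 0],
    [-0.0005, 0.009, 0.006, 0, 0, 0, 0],
    [-0.0005, 0.0105, 0.007, 0, 0, 0, 0],
    [-0.0005, 0.0125, 0.008, 0, 0, 0, 0],
    [-0.0005, 0.0145, 0.0085, 0, 0, 0, 0],
    [-0.0005, 0.016, 0.009, 0, 0, 0, 0],
    [-0.0005, 0.018, 0.009, 0, 0, 0, 0],
    [-0.0005, 0.02, 0.009, 0, 0, 0, 0],
    [-0.0005, 0.022, 0.009, 0, 0, 0, 0],
    [-0.0005, 0.024, 0.009, 0, 0, 0, 0],
    [-0.0005, 0.026, 0.009, 0, 0, 0, 0],
    [-0.0005, 0.028, 0.009, 0, 0, 0, 0]
  ]
}}

```text
time: 6.75
tool_pos: [0.5065, 0.1593, 0.1683]
tcp_rot: [1.415, 1.05, -1.427]
wrist_force: [-6.5, -13.9, 5.7]
width: 0.004
```

```bash
python3 - <<'E'
from h import *
s=monitor.read_state();im=imaging.read_camera("wrist");cv2.imwrite("pics/w4.png",im);print(mark(im,s,.179))
go(20,press=.0045)
E
```

```text
(np.float64(2.309243552412101), np.int64(199), array([-0.00810447,  0.01702844]))
ab [-0.  36.3] F [ -5.1 -14.7   4.9] t 6.8
[[0.0005, 0.004, -0.004, 0.0, 0.009, -0.0, 0.0], [0.0005, 0.006, -0.004, 0.0, 0.009, -0.0, 0.0], [0.0005, 0.008, -0.004, 0.0, 0.009, -0.0, 0.0], [0.0005, 0.01, -0.004, 0.0, 0.009, -0.0, 0.0], [0.0005, 0.012, -0.004, 0.0, 0.009, -0.0, 0.0], [0.0005, 0.0135, -0.0045, 0.0, 0.009, -0.0, 0.0], [0.0005, 0.0155, -0.005, 0.0, 0.009, -0.0, 0.0], [0.0005, 0.0175, -0.0055, 0.0, 0.009, -0.0, 0.0], [0.0005, 0.0195, -0.0065, 0.0, 0.009, -0.0, 0.0], [0.0005, 0.021, -0.0075, 0.0, 0.009, -0.0, 0.0], [0.0005, 0.0225, -0.0085, 0.0, 0.009, -0.0, 0.0], [0.0, 0.024, -0.01, 0.0, 0.009, -0.0, 0.0], [0.0, 0.0255, -0.0115, 0.0, 0.009, -0.0, 0.0], [0.0, 0.0265, -0.013, 0.0, 0.009, -0.0, 0.0], [0.0, 0.028, -0.015, 0.0, 0.009, -0.0, 0.0], [0.0, 0.0285, -0.0165, 0.0, 0.009, -0.0, 0.0], [0.0, 0.0295, -0.0185, 0.0, 0.009, -0.0, 0.0], [0.0, 0.03, -0.0205, 0.0, 0.009, -0.0, 0.0], [0.0, 0.0305, -0.0225, 0.0, 0.009, -0.0, 0.0], [0.0, 0.0305, -0.0245, 0.0, 0.009, -0.0, 0.0]]
```

{"method": "jog_arm", "body": {
  "rows": [
    [0.0005, 0.004, -0.004, 0, 0.009, 0, 0],
    [0.0005, 0.006, -0.004, 0, 0.009, 0, 0],
    [0.0005, 0.008, -0.004, 0, 0.009, 0, 0],
    [0.0005, 0.01, -0.004, 0, 0.009, 0, 0],
    [0.0005, 0.012, -0.004, 0, 0.009, 0, 0],
    [0.0005, 0.0135, -0.0045, 0, 0.009, 0, 0],
    [0.0005, 0.0155, -0.005, 0, 0.009, 0, 0],
    [0.0005, 0.0175, -0.0055, 0, 0.009, 0, 0],
    [0.0005, 0.0195, -0.0065, 0, 0.009, 0, 0],
    [0.0005, 0.021, -0.0075, 0, 0.009, 0, 0],
    [0.0005, 0.0225, -0.0085, 0, 0.009, 0, 0],
    [0, 0.024, -0.01, 0, 0.009, 0, 0],
    [0, 0.0255, -0.0115, 0, 0.009, 0, 0],
    [0, 0.0265, -0.013, 0, 0.009, 0, 0],
    [0, 0.028, -0.015, 0, 0.009, 0, 0],
    [0, 0.0285, -0.0165, 0, 0.009, 0, 0],
    [0, 0.0295, -0.0185, 0, 0.009, 0, 0],
    [0, 0.03, -0.0205, 0, 0.009, 0, 0],
    [0, 0.0305, -0.0225, 0, 0.009, 0, 0],
    [0, 0.0305, -0.0245, 0, 0.009, 0, 0]
  ]
}}

```text
time: 8.8
tool_pos: [0.5501, 0.1708, 0.1704]
tcp_rot: [1.428, 1.043, -1.411]
wrist_force: [11.8, -9.8, -2.1]
width: 0.002
```

```bash
python3 - <<'E'
from h import *
s=monitor.read_state();im=imaging.read_camera("wrist");cv2.imwrite("pics/w5.png",im);print(mark(im,s,.180))
go(20,press=.0045,z=.169)
E
```

```text
(np.float64(-1.9523090452672516), np.int64(142), array([-0.01253057, -0.01563093]))
ab [38.1 12.2] F [12.2 -8.8 -2.3] t 8.85
[[0.0015, -0.0075, -0.004, 0.001, -0.001, -0.016, 0.0], [0.0015, -0.0075, -0.006, 0.001, -0.001, -0.016, 0.0], [0.0015, -0.0075, -0.008, 0.001, -0.001, -0.016, 0.0], [0.0015, -0.0075, -0.01, 0.001, -0.001, -0.016, 0.0], [0.0015, -0.0075, -0.012, 0.001, -0.001, -0.016, 0.0], [0.0015, -0.0075, -0.014, 0.001, -0.001, -0.016, 0.0], [0.0015, -0.0075, -0.016, 0.001, -0.001, -0.016, 0.0], [0.0015, -0.0075, -0.018, 0.001, -0.001, -0.016, 0.0], [0.0015, -0.0075, -0.02, 0.001, -0.001, -0.016, 0.0], [0.0015, -0.0075, -0.022, 0.001, -0.001, -0.016, 0.0], [0.0015, -0.0075, -0.024, 0.001, -0.001, -0.016, 0.0], [0.0015, -0.008, -0.026, 0.001, -0.001, -0.016, 0.0], [0.0015, -0.008, -0.028, 0.001, -0.001, -0.016, 0.0], [0.0015, -0.0085, -0.03, 0.001, -0.001, -0.016, 0.0], [0.0015, -0.0095, -0.032, 0.001, -0.001, -0.016, 0.0], [0.0015, -0.0105, -0.0335, 0.001, -0.001, -0.016, 0.0], [0.0015, -0.0115, -0.0355, 0.001, -0.001, -0.016, 0.0], [0.0015, -0.0125, -0.037, 0.001, -0.001, -0.016, 0.0], [0.0015, -0.014, -0.0385, 0.001, -0.001, -0.016, 0.0], [0.0015, -0.0155, -0.04, 0.001, -0.001, -0.016, 0.0]]
```

```bash
sed -i 's/^C=np.array(\[.5175,.194\])/C=np.array([.5190,.1935])/; s/hy=.009/hy=.0102/' h.py; python3 -c "
from h import *
im=cv2.imread('pics/w5.png');s=monitor.read_state();print(mark(im,s,.1805))
go(20,press=.004,z=.169)"
```

```text
(np.float64(-1.9217897449156385), np.int64(121), array([-0.01250771, -0.01661709]))
ab [36.5 12.2] F [12.2 -8.8 -2.3] t 8.85
[[0.0015, -0.0045, -0.004, 0.001, -0.001, -0.016, 0.0], [0.0015, -0.0045, -0.006, 0.001, -0.001, -0.016, 0.0], [0.0015, -0.0045, -0.008, 0.001, -0.001, -0.016, 0.0], [0.0015, -0.0045, -0.01, 0.001, -0.001, -0.016, 0.0], [0.0015, -0.0045, -0.012, 0.001, -0.001, -0.016, 0.0], [0.0015, -0.0045, -0.014, 0.001, -0.001, -0.016, 0.0], [0.0015, -0.0045, -0.016, 0.001, -0.001, -0.016, 0.0], [0.0015, -0.0045, -0.018, 0.001, -0.001, -0.016, 0.0], [0.0015, -0.0045, -0.02, 0.001, -0.001, -0.016, 0.0], [0.0015, -0.0045, -0.022, 0.001, -0.001, -0.016, 0.0], [0.0015, -0.0045, -0.024, 0.001, -0.001, -0.016, 0.0], [0.0015, -0.0045, -0.026, 0.001, -0.001, -0.016, 0.0], [0.0015, -0.005, -0.028, 0.001, -0.001, -0.016, 0.0], [0.0015, -0.0055, -0.03, 0.001, -0.001, -0.016, 0.0], [0.0015, -0.006, -0.032, 0.001, -0.001, -0.016, 0.0], [0.0015, -0.007, -0.0335, 0.001, -0.001, -0.016, 0.0], [0.0015, -0.008, -0.0355, 0.001, -0.001, -0.016, 0.0], [0.0015, -0.009, -0.037, 0.001, -0.001, -0.016, 0.0], [0.0015, -0.0105, -0.0385, 0.001, -0.001, -0.016, 0.0], [0.0015, -0.012, -0.04, 0.001, -0.001, -0.016, 0.0]]
```

{"method": "jog_arm", "body": {
  "rows": [
    [0.0015, -0.0045, -0.004, 0, 0, -0.016, 0],
    [0.0015, -0.0045, -0.006, 0, 0, -0.016, 0],
    [0.0015, -0.0045, -0.008, 0, 0, -0.016, 0],
    [0.0015, -0.0045, -0.01, 0, 0, -0.016, 0],
    [0.0015, -0.0045, -0.012, 0, 0, -0.016, 0],
    [0.0015, -0.0045, -0.014, 0, 0, -0.016, 0],
    [0.0015, -0.0045, -0.016, 0, 0, -0.016, 0],
    [0.0015, -0.0045, -0.018, 0, 0, -0.016, 0],
    [0.0015, -0.0045, -0.02, 0, 0, -0.016, 0],
    [0.0015, -0.0045, -0.022, 0, 0, -0.016, 0],
    [0.0015, -0.0045, -0.024, 0, 0, -0.016, 0],
    [0.0015, -0.0045, -0.026, 0, 0, -0.016, 0],
    [0.0015, -0.005, -0.028, 0, 0, -0.016, 0],
    [0.0015, -0.0055, -0.03, 0, 0, -0.016, 0],
    [0.0015, -0.006, -0.032, 0, 0, -0.016, 0],
    [0.0015, -0.007, -0.0335, 0, 0, -0.016, 0],
    [0.0015, -0.008, -0.0355, 0, 0, -0.016, 0],
    [0.0015, -0.009, -0.037, 0, 0, -0.016, 0],
    [0.0015, -0.0105, -0.0385, 0, 0, -0.016, 0],
    [0.0015, -0.012, -0.04, 0, 0, -0.016, 0]
  ]
}}

```text
time: 10.85
tool_pos: [0.5516, 0.2138, 0.1698]
tcp_rot: [1.426, 1.056, -1.419]
wrist_force: [3.6, 1.9, 3.2]
width: 0.001
```

```bash
python3 - <<'E'
from h import *
s=monitor.read_state();im=imaging.read_camera("wrist");cv2.imwrite("pics/w6.png",im);print(mark(im,s,.182))
go(20,press=.0045,z=.170)
E
```

```text
(np.float64(nan), np.int64(0), array([nan, nan]))
ab [ 24.9 -29. ] F [5.2 2.1 4.4] t 10.9
[[-0.0, -0.0045, -0.001, 0.001, -0.003, -0.002, 0.0], [-0.0, -0.0065, -0.0015, 0.001, -0.003, -0.002, 0.0], [-0.0, -0.008, -0.0025, 0.001, -0.003, -0.002, 0.0], [-0.0005, -0.01, -0.003, 0.001, -0.003, -0.002, 0.0], [-0.0005, -0.012, -0.0035, 0.001, -0.003, -0.002, 0.0], [-0.0005, -0.014, -0.0035, 0.001, -0.003, -0.002, 0.0], [-0.0005, -0.016, -0.0035, 0.001, -0.003, -0.002, 0.0], [-0.0005, -0.018, -0.0035, 0.001, -0.003, -0.002, 0.0], [-0.0005, -0.02, -0.0035, 0.001, -0.003, -0.002, 0.0], [-0.0005, -0.022, -0.0035, 0.001, -0.003, -0.002, 0.0], [-0.0005, -0.024, -0.0035, 0.001, -0.003, -0.002, 0.0], [-0.0005, -0.026, -0.0035, 0.001, -0.003, -0.002, 0.0], [-0.0005, -0.028, -0.0035, 0.001, -0.003, -0.002, 0.0], [-0.0005, -0.03, -0.0035, 0.001, -0.003, -0.002, 0.0], [-0.0005, -0.032, -0.0035, 0.001, -0.003, -0.002, 0.0], [-0.0005, -0.034, -0.0035, 0.001, -0.003, -0.002, 0.0], [-0.0005, -0.036, -0.0035, 0.001, -0.003, -0.002, 0.0], [-0.0005, -0.038, -0.0035, 0.001, -0.003, -0.002, 0.0], [-0.0005, -0.04, -0.003, 0.001, -0.003, -0.002, 0.0], [-0.0005, -0.042, -0.0025, 0.001, -0.003, -0.002, 0.0]]
```

{"method": "jog_arm", "body": {
  "rows": [
    [0, -0.0045, -0.001, 0, -0.003, -0.002, 0],
    [0, -0.0065, -0.0015, 0, -0.003, -0.002, 0],
    [0, -0.008, -0.0025, 0, -0.003, -0.002, 0],
    [-0.0005, -0.01, -0.003, 0, -0.003, -0.002, 0],
    [-0.0005, -0.012, -0.0035, 0, -0.003, -0.002, 0],
    [-0.0005, -0.014, -0.0035, 0, -0.003, -0.002, 0],
    [-0.0005, -0.016, -0.0035, 0, -0.003, -0.002, 0],
    [-0.0005, -0.018, -0.0035, 0, -0.003, -0.002, 0],
    [-0.0005, -0.02, -0.0035, 0, -0.003, -0.002, 0],
    [-0.0005, -0.022, -0.0035, 0, -0.003, -0.002, 0],
    [-0.0005, -0.024, -0.0035, 0, -0.003, -0.002, 0],
    [-0.0005, -0.026, -0.0035, 0, -0.003, -0.002, 0],
    [-0.0005, -0.028, -0.0035, 0, -0.003, -0.002, 0],
    [-0.0005, -0.03, -0.0035, 0, -0.003, -0.002, 0],
    [-0.0005, -0.032, -0.0035, 0, -0.003, -0.002, 0],
    [-0.0005, -0.034, -0.0035, 0, -0.003, -0.002, 0]
  ]
}}

```text
time: 12.5
tool_pos: [0.5198, 0.2301, 0.1708]
tcp_rot: [1.426, 1.06, -1.42]
wrist_force: [3.3, 8.8, 3.0]
width: 0.003
```

```bash
python3 - <<'E'
from h import *
s=monitor.read_state();im=imaging.read_camera("wrist");cv2.imwrite("pics/w7.png",im);print(mark(im,s,.183),ab(s),s["wrist_force"])
P=np.array([[-12,-46],[-30,-46],[-48,-46],[-48,-20],[-48,0],[-48,20],[-48,46],[-30,46],[-18,46],[-18,46]])/1000
for r in rowsfor(P,.172,s):print(r)
E
```

```text
(np.float64(nan), np.int64(0), array([nan, nan])) [-0.00983977 -0.03521606] [3.2634595  8.84460959 3.03467769]
[-0.001, -0.002, -0.011, 0.001, -0.005, 0.001, 0]
[-0.001, -0.02, -0.011, 0.001, -0.005, 0.001, 0]
[-0.001, -0.038, -0.011, 0.001, -0.005, 0.001, 0]
[-0.0015, -0.038, 0.015, 0.001, -0.005, 0.001, 0]
[-0.0015, -0.038, 0.035, 0.001, -0.005, 0.001, 0]
[-0.0015, -0.038, 0.055, 0.001, -0.005, 0.001, 0]
[-0.0015, -0.038, 0.081, 0.001, -0.005, 0.001, 0]
[-0.0015, -0.02, 0.081, 0.001, -0.005, 0.001, 0]
[-0.0015, -0.008, 0.081, 0.001, -0.005, 0.001, 0]
[-0.0015, -0.008, 0.081, 0.001, -0.005, 0.001, 0]
```

{"method": "jog_arm", "body": {
  "rows": [
    [-0.001, -0.002, -0.011, 0, -0.005, 0, 0],
    [-0.001, -0.02, -0.011, 0, -0.005, 0, 0],
    [-0.001, -0.038, -0.011, 0, -0.005, 0, 0],
    [-0.0015, -0.038, 0.015, 0, -0.005, 0, 0],
    [-0.0015, -0.038, 0.035, 0, -0.005, 0, 0],
    [-0.0015, -0.038, 0.055, 0, -0.005, 0, 0],
    [-0.0015, -0.038, 0.081, 0, -0.005, 0, 0],
    [-0.0015, -0.02, 0.081, 0, -0.005, 0, 0],
    [-0.0015, -0.008, 0.081, 0, -0.005, 0, 0],
    [-0.0015, -0.008, 0.081, 0, -0.005, 0, 0]
  ]
}}

```text
time: 13.55
tool_pos: [0.49, 0.1545, 0.1722]
tcp_rot: [1.424, 1.056, -1.423]
wrist_force: [-0.3, 0.2, 0.0]
width: -0.001
```

```bash
python3 - <<'E'
from h import *
s=monitor.read_state();im=imaging.read_camera("wrist");cv2.imwrite("pics/w8.png",im);print(ab(s),s["wrist_force"])
for z in (.182,.183):print(mark(im,s,z))
cx,cy=project("wrist",[*C,.183],s)[0].astype(int);print(cx,cy)
cv2.imwrite("pics/c8.png",cv2.resize(im[max(0,cy-100):cy+100,max(0,cx-120):cx+120],None,fx=2,fy=2))
o=orbit(.004);i=np.argmin(np.linalg.norm(o-[-.014,.033],axis=1))
k=[(i+4*j)%len(o) for j in range(18)]
print(rowsfor(o[k],.172,s))
E
```

```text
[-0.01640416  0.04569265] [-0.31456442  0.24080938  0.01064248]
(np.float64(1.4063816451062312), np.int64(220), array([0.00928027, 0.01879481]))
(np.float64(1.4138813283651102), np.int64(220), array([0.00915081, 0.01888814]))
321 180
[[0.0, 0.0025, -0.013, -0.001, -0.001, 0.0, 0], [0.0, 0.0045, -0.013, -0.001, -0.001, 0.0, 0], [0.0, 0.0065, -0.0125, -0.001, -0.001, 0.0, 0], [0.0, 0.0085, -0.0125, -0.001, -0.001, 0.0, 0], [0.0, 0.0105, -0.0125, -0.001, -0.001, 0.0, 0], [0.0, 0.0125, -0.0125, -0.001, -0.001, 0.0, 0], [0.0, 0.0145, -0.0125, -0.001, -0.001, 0.0, 0], [0.0, 0.0165, -0.0125, -0.001, -0.001, 0.0, 0], [0.0, 0.0185, -0.0125, -0.001, -0.001, 0.0, 0], [0.0, 0.0205, -0.0125, -0.001, -0.001, 0.0, 0], [0.0, 0.0225, -0.0125, -0.001, -0.001, 0.0, 0], [0.0, 0.0245, -0.0125, -0.001, -0.001, 0.0, 0], [0.0, 0.0265, -0.0125, -0.001, -0.001, 0.0, 0], [0.0, 0.0285, -0.013, -0.001, -0.001, 0.0, 0], [0.0, 0.0305, -0.013, -0.001, -0.001, 0.0, 0], [0.0, 0.0325, -0.0135, -0.001, -0.001, 0.0, 0], [0.0, 0.0345, -0.014, -0.001, -0.001, 0.0, 0], [0.0, 0.0365, -0.015, -0.001, -0.001, 0.0, 0]]
```

View pics/c8.png

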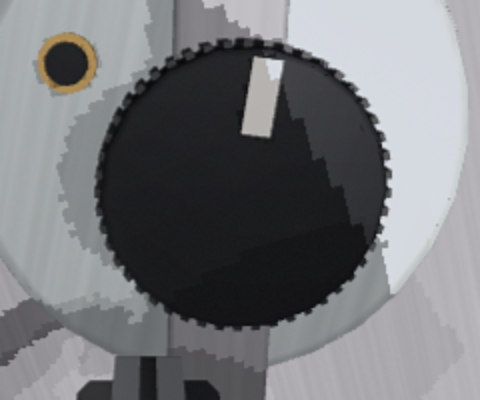

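The crop shows the bar still across the lid and the mark near jar +y (about 1.41 rad). That makes 7.69 rad so far. I'll carry on over the stud side and the far side.

{"method": "jog_arm", "body": {
  "rows": [
    [0, 0.002, -0.009, 0, 0, 0, 0],
    [0, 0.0025, -0.013, 0, 0, 0, 0],
    [0, 0.0045, -0.013, 0, 0, 0, 0],
    [0, 0.0065, -0.0125, 0, 0, 0, 0],
    [0, 0.0085, -0.0125, 0, 0, 0, 0],
    [0, 0.0105, -0.0125, 0, 0, 0, 0],
    [0, 0.0125, -0.0125, 0, 0, 0, 0],
    [0, 0.0145, -0.0125, 0, 0, 0, 0],
    [0, 0.0165, -0.0125, 0, 0, 0, 0],
    [0, 0.0185, -0.0125, 0, 0, 0, 0],
    [0, 0.0205, -0.0125, 0, 0, 0, 0],
    [0, 0.0225, -0.0125, 0, 0, 0, 0],
    [0, 0.0245, -0.0125, 0, 0, 0, 0],
    [0, 0.0265, -0.0125, 0, 0, 0, 0],
    [0, 0.0285, -0.013, 0, 0, 0, 0],
    [0, 0.0305, -0.013, 0, 0, 0, 0],
    [0, 0.0325, -0.0135, 0, 0, 0, 0],
    [0, 0.0345, -0.014, 0, 0, 0, 0],
    [0, 0.0365, -0.015, 0, 0, 0, 0]
  ]
}}

```text
time: 15.5
tool_pos: [0.5291, 0.1568, 0.1724]
tcp_rot: [1.418, 1.053, -1.424]
wrist_force: [-0.1, -9.5, 4.1]
width: 0.003
```

```bash
python3 - <<'E'
from h import *
s=monitor.read_state();im=imaging.read_camera("wrist");cv2.imwrite("pics/w9.png",im);print(mark(im,s,.184))
go(20,press=.004,z=.173)
E
```

```text
(np.float64(2.8884981016092386), np.int64(191), array([-0.01788394,  0.01089912]))
ab [20.8 31.9] F [ 1.7 -9.6  2. ] t 15.55
[[-0.0005, 0.003, -0.0035, 0.001, 0.004, -0.001, 0.0], [-0.0005, 0.0045, -0.005, 0.001, 0.004, -0.001, 0.0], [-0.0005, 0.006, -0.006, 0.001, 0.004, -0.001, 0.0], [-0.0005, 0.007, -0.008, 0.001, 0.004, -0.001, 0.0], [-0.0005, 0.008, -0.0095, 0.001, 0.004, -0.001, 0.0], [-0.0005, 0.009, -0.011, 0.001, 0.004, -0.001, 0.0], [-0.0005, 0.01, -0.013, 0.001, 0.004, -0.001, 0.0], [-0.0005, 0.0105, -0.015, 0.001, 0.004, -0.001, 0.0], [-0.0005, 0.011, -0.017, 0.001, 0.004, -0.001, 0.0], [-0.0005, 0.0115, -0.019, 0.001, 0.004, -0.001, 0.0], [-0.0005, 0.0115, -0.021, 0.001, 0.004, -0.001, 0.0], [-0.0005, 0.0115, -0.023, 0.001, 0.004, -0.001, 0.0], [-0.0005, 0.0115, -0.025, 0.001, 0.004, -0.001, 0.0], [-0.0005, 0.0115, -0.027, 0.001, 0.004, -0.001, 0.0], [-0.0005, 0.0115, -0.029, 0.001, 0.004, -0.001, 0.0], [-0.0005, 0.0115, -0.031, 0.001, 0.004, -0.001, 0.0], [-0.0005, 0.0115, -0.033, 0.001, 0.004, -0.001, 0.0], [-0.0005, 0.0115, -0.035, 0.001, 0.004, -0.001, 0.0], [-0.0005, 0.0115, -0.037, 0.001, 0.004, -0.001, 0.0], [-0.0005, 0.0115, -0.039, 0.001, 0.004, -0.001, 0.0]]
```

Now at 6.28 + 2.89 = 9.17 rad.

{"method": "jog_arm", "body": {
  "rows": [
    [-0.0005, 0.003, -0.0035, 0, 0.004, 0, 0],
    [-0.0005, 0.0045, -0.005, 0, 0.004, 0, 0],
    [-0.0005, 0.006, -0.006, 0, 0.004, 0, 0],
    [-0.0005, 0.007, -0.008, 0, 0.004, 0, 0],
    [-0.0005, 0.008, -0.0095, 0, 0.004, 0, 0],
    [-0.0005, 0.009, -0.011, 0, 0.004, 0, 0],
    [-0.0005, 0.01, -0.013, 0, 0.004, 0, 0],
    [-0.0005, 0.0105, -0.015, 0, 0.004, 0, 0],
    [-0.0005, 0.011, -0.017, 0, 0.004, 0, 0],
    [-0.0005, 0.0115, -0.019, 0, 0.004, 0, 0],
    [-0.0005, 0.0115, -0.021, 0, 0.004, 0, 0],
    [-0.0005, 0.0115, -0.023, 0, 0.004, 0, 0],
    [-0.0005, 0.0115, -0.025, 0, 0.004, 0, 0],
    [-0.0005, 0.0115, -0.027, 0, 0.004, 0, 0],
    [-0.0005, 0.0115, -0.029, 0, 0.004, 0, 0],
    [-0.0005, 0.0115, -0.031, 0, 0.004, 0, 0],
    [-0.0005, 0.0115, -0.033, 0, 0.004, 0, 0],
    [-0.0005, 0.0115, -0.035, 0, 0.004, 0, 0],
    [-0.0005, 0.0115, -0.037, 0, 0.004, 0, 0]
  ]
}}

```text
time: 17.45
tool_pos: [0.5571, 0.1895, 0.1755]
tcp_rot: [1.428, 1.048, -1.409]
wrist_force: [10.3, -4.0, 2.3]
width: -0.001
```

```bash
python3 - <<'E'
from h import *
s=monitor.read_state();im=imaging.read_camera("wrist");cv2.imwrite("pics/w10.png",im);print(mark(im,s,.185))
go(20,press=.004,z=.174)
E
```

```text
(np.float64(nan), np.int64(0), array([nan, nan]))
ab [37.5 -7.6] F [11.8 -2.8  2.1] t 17.5
[[0.0015, -0.0055, -0.004, 0.003, -0.004, -0.013, 0.0], [0.0015, -0.0055, -0.006, 0.003, -0.004, -0.013, 0.0], [0.0015, -0.006, -0.008, 0.003, -0.004, -0.013, 0.0], [0.0015, -0.0065, -0.01, 0.003, -0.004, -0.013, 0.0], [0.0015, -0.007, -0.0115, 0.003, -0.004, -0.013, 0.0], [0.0015, -0.0075, -0.0135, 0.003, -0.004, -0.013, 0.0], [0.0015, -0.0085, -0.0155, 0.003, -0.004, -0.013, 0.0], [0.0015, -0.01, -0.017, 0.003, -0.004, -0.013, 0.0], [0.0015, -0.011, -0.0185, 0.003, -0.004, -0.013, 0.0], [0.0015, -0.0125, -0.02, 0.003, -0.004, -0.013, 0.0], [0.0015, -0.014, -0.021, 0.003, -0.004, -0.013, 0.0], [0.0015, -0.016, -0.022, 0.003, -0.004, -0.013, 0.0], [0.0015, -0.0175, -0.023, 0.003, -0.004, -0.013, 0.0], [0.0015, -0.0195, -0.024, 0.003, -0.004, -0.013, 0.0], [0.0015, -0.0215, -0.0245, 0.003, -0.004, -0.013, 0.0], [0.0015, -0.023, -0.025, 0.003, -0.004, -0.013, 0.0], [0.0015, -0.025, -0.0255, 0.003, -0.004, -0.013, 0.0], [0.0015, -0.027, -0.0255, 0.003, -0.004, -0.013, 0.0], [0.0015, -0.029, -0.0255, 0.003, -0.004, -0.013, 0.0], [0.0015, -0.031, -0.0255, 0.003, -0.004, -0.013, 0.0]]
```

{"method": "jog_arm", "body": {
  "rows": [
    [0.0015, -0.0055, -0.004, 0, -0.004, -0.013, 0],
    [0.0015, -0.0055, -0.006, 0, -0.004, -0.013, 0],
    [0.0015, -0.006, -0.008, 0, -0.004, -0.013, 0],
    [0.0015, -0.0065, -0.01, 0, -0.004, -0.013, 0],
    [0.0015, -0.007, -0.0115, 0, -0.004, -0.013, 0],
    [0.0015, -0.0075, -0.0135, 0, -0.004, -0.013, 0],
    [0.0015, -0.0085, -0.0155, 0, -0.004, -0.013, 0],
    [0.0015, -0.01, -0.017, 0, -0.004, -0.013, 0],
    [0.0015, -0.011, -0.0185, 0, -0.004, -0.013, 0],
    [0.0015, -0.0125, -0.02, 0, -0.004, -0.013, 0],
    [0.0015, -0.014, -0.021, 0, -0.004, -0.013, 0],
    [0.0015, -0.016, -0.022, 0, -0.004, -0.013, 0],
    [0.0015, -0.0175, -0.023, 0, -0.004, -0.013, 0],
    [0.0015, -0.0195, -0.024, 0, -0.004, -0.013, 0],
    [0.0015, -0.0215, -0.0245, 0, -0.004, -0.013, 0],
    [0.0015, -0.023, -0.025, 0, -0.004, -0.013, 0],
    [0.0015, -0.025, -0.0255, 0, -0.004, -0.013, 0],
    [0.0015, -0.027, -0.0255, 0, -0.004, -0.013, 0],
    [0.0015, -0.029, -0.0255, 0, -0.004, -0.013, 0],
    [0.0015, -0.031, -0.0255, 0, -0.004, -0.013, 0]
  ]
}}

```text
time: 19.5
tool_pos: [0.5357, 0.2258, 0.175]
tcp_rot: [1.426, 1.059, -1.416]
wrist_force: [4.2, 8.3, 2.3]
width: 0.0
```

```bash
python3 - <<'E'
from h import *
s=monitor.read_state();im=imaging.read_camera("wrist");cv2.imwrite("pics/w11.png",im);print(mark(im,s,.186),ab(s),s["wrist_force"])
cx,cy=project("wrist",[*C,.186],s)[0].astype(int);print(cx,cy)
P=np.array([[0,-48],[-20,-48],[-50,-48],[-50,-20],[-50,0],[-50,20],[-50,40],[-50,58],[-50,58]])/1000
for r in rowsfor(P,.176,s):print(r)
E
```

```text
(np.float64(nan), np.int64(0), array([nan, nan])) [ 0.00660771 -0.03579104] [4.17516294 8.32645789 2.31541595]
259 369
[-0.001, -0.0065, -0.012, 0.002, -0.006, -0.002, 0]
[-0.001, -0.0265, -0.0125, 0.002, -0.006, -0.002, 0]
[-0.001, -0.0565, -0.0125, 0.002, -0.006, -0.002, 0]
[-0.001, -0.0565, 0.0155, 0.002, -0.006, -0.002, 0]
[-0.0015, -0.0565, 0.0355, 0.002, -0.006, -0.002, 0]
[-0.0015, -0.0565, 0.0555, 0.002, -0.006, -0.002, 0]
[-0.0015, -0.057, 0.0755, 0.002, -0.006, -0.002, 0]
[-0.0015, -0.057, 0.0935, 0.002, -0.006, -0.002, 0]
[-0.0015, -0.057, 0.0935, 0.002, -0.006, -0.002, 0]
```

{"method": "jog_arm", "body": {
  "rows": [
    [-0.001, -0.0065, -0.012, 0, -0.006, 0, 0],
    [-0.001, -0.0265, -0.0125, 0, -0.006, 0, 0],
    [-0.001, -0.0565, -0.0125, 0, -0.006, 0, 0],
    [-0.001, -0.0565, 0.0155, 0, -0.006, 0, 0],
    [-0.0015, -0.0565, 0.0355, 0, -0.006, 0, 0],
    [-0.0015, -0.0565, 0.0555, 0, -0.006, 0, 0],
    [-0.0015, -0.057, 0.0755, 0, -0.006, 0, 0],
    [-0.0015, -0.057, 0.0935, 0, -0.006, 0, 0],
    [-0.0015, -0.057, 0.0935, 0, -0.006, 0, 0]
  ]
}}

```text
time: 20.45
tool_pos: [0.4523, 0.1507, 0.1753]
tcp_rot: [1.421, 1.054, -1.425]
wrist_force: [0.3, 1.1, -0.0]
width: 0.0
```

```bash
python3 - <<'E'
from h import *
s=monitor.read_state();im=imaging.read_camera("wrist");cv2.imwrite("pics/w12.png",im);print(ab(s),s["wrist_force"],s["tool_pos"])
for z in (.184,.186):print(mark(im,s,z))
for z in(.182,.184,.186,.188):
  f,g,c=knob("wrist",im,project("wrist",[*C,.186],s)[0],z,thr=80,box=58,s=s);print(z,f.round(4),g.round(4))
E
```

```text
[-0.05139365  0.06029689] [ 0.34646877  1.07514835 -0.02982728] [0.45232678 0.15069785 0.17532895]
(np.float64(0.4013321008776281), np.int64(232), array([0.02082793, 0.00223919]))
(np.float64(0.4272013010486666), np.int64(237), array([0.0207678 , 0.00277782]))
0.182 [0.5204 0.1915 0.0213] [0.515  0.1939]
0.184 [0.5198 0.192  0.021 ] [0.514  0.1946]
0.186 [0.5191 0.1925 0.0207] [0.5129 0.1952]
0.188 [0.5184 0.193  0.0204] [0.5119 0.1958]
```

View pics/w12.png

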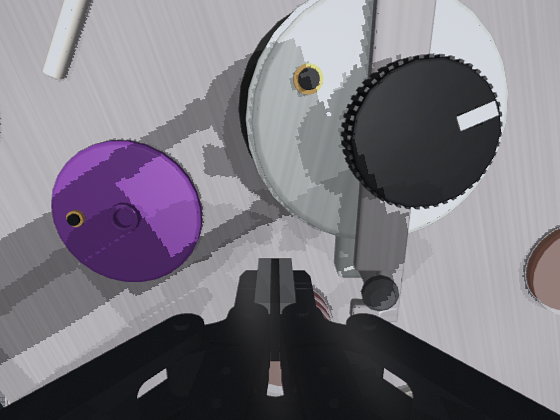

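The mark is at about 0.42 rad, so the screw stands at 12.57 + 0.42 = 12.99 rad, inside 11 to 15.7. The view shows the bar still hooked at the stud (380,292). Now I'll lower the shut fingers behind the bar at the push point.

{"method": "jog_arm", "body": {
  "rows": [
    [0.01, 0, 0, 0, 0, 0, 0],
    [0.025, 0, 0, 0, 0, 0, 0],
    [0.036, 0, 0, 0, 0, 0, 0],
    [0.036, 0.01, 0, 0, 0, 0, 0],
    [0.036, 0.018, 0, 0, 0, 0, 0],
    [0.036, 0.023, 0, 0, 0, 0, 0],
    [0.036, 0.023, 0, 0, 0, 0, 0]
  ]
}}

```text
time: 21.2
tool_pos: [0.4767, 0.145, 0.1404]
tcp_rot: [1.423, 1.054, -1.422]
wrist_force: [-0.1, 0.5, -0.3]
width: -0.003
```

```bash
cat >> h.py <<'E'
H=np.array([.5433,.2692]);Y0=-.305
def swing(ths,off=.020,z=.139,L=.140):
    s=monitor.read_state();M=R.from_rotvec(s["tcp_rot"]).as_matrix();print(s["tool_pos"],s["wrist_force"].round(1),s["time"],s["q"].round(2))
    d=s["tool_pos"][:2]-H;print("bearing th",np.arctan2(d[1],d[0])-Y0+np.pi/2,np.linalg.norm(d))
    for th in ths:
        g=Y0-np.pi/2+th;u=np.array([np.cos(g),np.sin(g)]);n=np.array([u[1],-u[0]])
        w=np.r_[H+L*u+off*n,z];t=M.T@np.c_[[0,0,-1],[*-n,0],[*u,0]]
        r=np.r_[M.T@(w-s["tool_pos"]),R.from_matrix(t).as_rotvec()];r[:3]=np.round(r[:3]*2000)/2000
        print([float(v) for v in r.round(4)[:3]]+[float(v) for v in r.round(2)[3:]]+[0],end=",")
E
python3 -c "
from h import *
import numpy as np
swing(np.arange(0,20)*.04)"
```

```text
[0.47668535 0.14496888 0.14035643] [-0.1  0.5 -0.3] 21.2 [ 0.25  0.01  2.07 -0.    1.06  0.54]
bearing th -0.1871985600162922 0.14096411906745657
[0.0015, 0.006, 0.0015, 0.01, 0.0, -0.0, 0],[0.0015, 0.012, 0.0025, -0.03, 0.0, -0.0, 0],[0.0015, 0.0175, 0.003, -0.07, 0.0, -0.0, 0],[0.0015, 0.023, 0.003, -0.11, 0.0, -0.0, 0],[0.0015, 0.029, 0.003, -0.15, 0.0, -0.0, 0],[0.0015, 0.0345, 0.003, -0.19, 0.0, -0.0, 0],[0.0015, 0.04, 0.0025, -0.23, 0.0, -0.0, 0],[0.0015, 0.0455, 0.002, -0.27, 0.0, -0.0, 0],[0.0015, 0.0515, 0.001, -0.31, 0.0, -0.0, 0],[0.0015, 0.057, 0.0, -0.35, 0.0, -0.0, 0],[0.0015, 0.0625, -0.001, -0.39, 0.0, -0.0, 0],[0.0015, 0.068, -0.0025, -0.43, 0.0, -0.0, 0],[0.0015, 0.073, -0.0045, -0.47, 0.0, -0.0, 0],[0.0015, 0.0785, -0.0065, -0.51, 0.0, -0.0, 0],[0.0015, 0.0835, -0.0085, -0.55, 0.0, -0.0, 0],[0.0015, 0.089, -0.011, -0.59, 0.0, -0.0, 0],[0.0015, 0.094, -0.0135, -0.63, 0.0, -0.0, 0],[0.0015, 0.099, -0.016, -0.67, 0.0, -0.0, 0],[0.0015, 0.1035, -0.019, -0.71, 0.0, -0.0, 0],[0.0015, 0.1085, -0.022, -0.75, 0.0, -0.0, 0],
```

{"method": "jog_arm", "body": {
  "rows": [
    [0.0015, 0.006, 0.0015, 0, 0, 0, 0],
    [0.0015, 0.012, 0.0025, -0.03, 0, 0, 0],
    [0.0015, 0.0175, 0.003, -0.07, 0, 0, 0],
    [0.0015, 0.023, 0.003, -0.11, 0, 0, 0],
    [0.0015, 0.029, 0.003, -0.15, 0, 0, 0],
    [0.0015, 0.0345, 0.003, -0.19, 0, 0, 0],
    [0.0015, 0.04, 0.0025, -0.23, 0, 0, 0],
    [0.0015, 0.0455, 0.002, -0.27, 0, 0, 0]
  ]
}}

```text
time: 22.0
tool_pos: [0.5186, 0.131, 0.1391]
tcp_rot: [1.227, 1.2, -1.227]
wrist_force: [-5.5, 3.7, 2.4]
width: 0.002
```

```bash
python3 -c "
from h import *
im=imaging.read_camera('wrist');cv2.imwrite('pics/w13.png',im)
swing(.28+np.arange(1,20)*.04)"
```

```text
[0.51964212 0.13064874 0.13922197] [-2.8  2.6  1. ] 22.05 [0.2  0.08 2.   0.   1.07 0.22]
bearing th 0.1358792100606374 0.14055656060176502
[0.0, 0.006, 0.0015, -0.04, -0.0, 0.0, 0],[0.0, 0.0115, 0.002, -0.08, -0.0, 0.0, 0],[0.0, 0.017, 0.0025, -0.12, -0.0, 0.0, 0],[0.0, 0.0225, 0.0025, -0.16, -0.0, 0.0, 0],[0.0, 0.0285, 0.002, -0.2, -0.0, 0.0, 0],[0.0, 0.034, 0.0015, -0.24, -0.0, 0.0, 0],[0.0, 0.0395, 0.001, -0.28, -0.0, -0.0, 0],[0.0, 0.045, 0.0, -0.32, -0.0, -0.0, 0],[0.0, 0.051, -0.001, -0.36, -0.0, -0.0, 0],[0.0, 0.0565, -0.002, -0.4, -0.0, -0.0, 0],[0.0, 0.0615, -0.0035, -0.44, -0.0, -0.0, 0],[0.0, 0.067, -0.0055, -0.48, -0.0, -0.0, 0],[0.0, 0.0725, -0.0075, -0.52, -0.0, -0.0, 0],[0.0, 0.0775, -0.0095, -0.56, -0.0, -0.0, 0],[0.0, 0.083, -0.012, -0.6, -0.0, -0.0, 0],[0.0, 0.088, -0.0145, -0.64, -0.0, -0.0, 0],[0.0, 0.0925, -0.0175, -0.68, -0.0, -0.0, 0],[0.0, 0.0975, -0.0205, -0.72, -0.0, -0.0, 0],[0.0, 0.102, -0.0235, -0.76, -0.0, -0.0, 0],
```

View pics/w13.png

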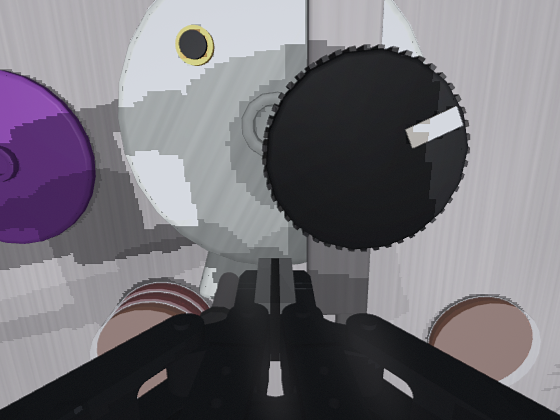

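The wrist view shows the bar moving: the knob has left the lid's cup, which is now visible at (265,120). The lid has stayed put and forces are light. I'll continue the swing.

{"method": "jog_arm", "body": {
  "rows": [
    [0, 0.006, 0.0015, -0.04, 0, 0, 0],
    [0, 0.0115, 0.002, -0.08, 0, 0, 0],
    [0, 0.017, 0.0025, -0.12, 0, 0, 0],
    [0, 0.0225, 0.0025, -0.16, 0, 0, 0],
    [0, 0.0285, 0.002, -0.2, 0, 0, 0],
    [0, 0.034, 0.0015, -0.24, 0, 0, 0],
    [0, 0.0395, 0.001, -0.28, 0, 0, 0],
    [0, 0.045, 0, -0.32, 0, 0, 0],
    [0, 0.051, -0.001, -0.36, 0, 0, 0],
    [0, 0.0565, -0.002, -0.4, 0, 0, 0],
    [0, 0.0615, -0.0035, -0.44, 0, 0, 0],
    [0, 0.067, -0.0055, -0.48, 0, 0, 0],
    [0, 0.0725, -0.0075, -0.52, 0, 0, 0],
    [0, 0.0775, -0.0095, -0.56, 0, 0, 0],
    [0, 0.083, -0.012, -0.6, 0, 0, 0],
    [0, 0.088, -0.0145, -0.64, 0, 0, 0],
    [0, 0.0925, -0.0175, -0.68, 0, 0, 0],
    [0, 0.0975, -0.0205, -0.72, 0, 0, 0],
    [0, 0.102, -0.0235, -0.76, 0, 0, 0]
  ]
}}

```text
time: 23.95
tool_pos: [0.6208, 0.1512, 0.1392]
tcp_rot: [0.649, 1.475, -0.651]
wrist_force: [-5.4, -1.4, 3.1]
width: -0.002
```

```bash
python3 -c "
from h import *
swing(list(1.04+np.arange(1,13)*.04)+[1.52])"
```

```text
[0.62084176 0.15119451 0.13915045] [-5.4 -1.4  3.1] 23.95 [ 0.2   0.27  1.77  0.    1.1  -0.54]
bearing th 0.8863523495047161 0.14120205565945163
[0.0, 0.007, 0.001, -0.04, -0.0, 0.0, 0],[0.0, 0.013, 0.0015, -0.08, -0.0, 0.0, 0],[0.0, 0.0185, 0.002, -0.12, -0.0, 0.0, 0],[0.0, 0.024, 0.002, -0.16, -0.0, 0.0, 0],[0.0, 0.03, 0.002, -0.2, -0.0, 0.0, 0],[0.0, 0.0355, 0.0015, -0.24, -0.0, 0.0, 0],[0.0, 0.041, 0.0005, -0.28, -0.0, 0.0, 0],[0.0, 0.0465, -0.0, -0.32, -0.0, 0.0, 0],[0.0, 0.052, -0.001, -0.36, -0.0, 0.0, 0],[-0.0, 0.0575, -0.0025, -0.4, -0.0, 0.0, 0],[-0.0, 0.063, -0.004, -0.44, -0.0, 0.0, 0],[-0.0, 0.0685, -0.006, -0.48, -0.0, 0.0, 0],[-0.0, 0.0685, -0.006, -0.48, -0.0, 0.0, 0],
```

{"method": "jog_arm", "body": {
  "rows": [
    [0, 0.007, 0.001, -0.04, 0, 0, 0],
    [0, 0.013, 0.0015, -0.08, 0, 0, 0],
    [0, 0.0185, 0.002, -0.12, 0, 0, 0],
    [0, 0.024, 0.002, -0.16, 0, 0, 0],
    [0, 0.03, 0.002, -0.2, 0, 0, 0],
    [0, 0.0355, 0.0015, -0.24, 0, 0, 0],
    [0, 0.041, 0.0005, -0.28, 0, 0, 0],
    [0, 0.0465, 0, -0.32, 0, 0, 0],
    [0, 0.052, -0.001, -0.36, 0, 0, 0],
    [0, 0.0575, -0.0025, -0.4, 0, 0, 0],
    [0, 0.063, -0.004, -0.44, 0, 0, 0],
    [0, 0.0685, -0.006, -0.48, 0, 0, 0],
    [0, 0.0685, -0.006, -0.48, 0, 0, 0],
    [0, 0.0685, -0.006, -0.48, 0, 0, 0]
  ]
}}

```text
time: 25.35
tool_pos: [0.6671, 0.2012, 0.1391]
tcp_rot: [0.275, 1.557, -0.278]
wrist_force: [-3.4, -1.8, 2.6]
width: -0.001
```

```bash
python3 -c "
from h import *
swing([1.52])"
```

```text
[0.66714895 0.20118539 0.1391164 ] [-3.4 -1.8  2.6] 25.35 [ 0.26  0.37  1.64  0.    1.14 -0.96]
bearing th 1.3735875653023926 0.14129596314794926
[0.0, 0.0005, 0.0, 0.0, -0.0, 0.0, 0],
```

Bar at about 1.5 rad. I'll back off, rise and check.

{"method": "jog_arm", "body": {
  "rows": [
    [0, -0.005, 0, 0, 0, 0, 0],
    [0, -0.02, 0, 0, 0, 0, 0],
    [0, -0.045, 0, 0, 0, 0, 0],
    [-0.02, -0.06, 0, 0, 0, 0, 0],
    [-0.06, -0.08, 0, 0, 0, 0, 0],
    [-0.1, -0.1, 0.0, 0, 0, 0, 0],
    [-0.15, -0.14, 0, 0, 0, 0, 0],
    [-0.15, -0.19, 0, 0, 0, 0, 0],
    [-0.15, -0.23, 0, 0, 0, 0, 0],
    [-0.15, -0.28, 0, 0, 0, 0, 0],
    [-0.15, -0.28, 0, 0, 0, 0, 0],
    [-0.15, -0.28, 0, 0, 0, 0, 0]
  ]
}}

```text
time: 26.55
tool_pos: [0.5704, -0.0631, 0.2899]
tcp_rot: [0.279, 1.556, -0.281]
wrist_force: [-0.3, 1.1, 0.3]
width: 0.0
```

```bash
python3 - <<'E'
from h import *
s=monitor.read_state();print(s["tool_pos"],s["wrist_force"],s["time"])
t=imaging.read_camera("top");d=imaging.read_camera("side")
f=lambda i,w,h:cv2.resize(i,(w,h),interpolation=cv2.INTER_CUBIC)
for n,i in(("top",t),("side",d)):cv2.imwrite(f"pics/{n}9.png",i)
c=np.vstack([np.hstack([f(t[120:220,150:250],390,390),f(d[215:315,165:265],390,390)]),np.hstack([f(t,390,205),f(d,390,205)])])
cv2.imwrite("pics/end.png",np.clip(c*1.5,0,255).astype(np.uint8))
# knob top now, at z .186, and lid centre before/after from the bright disc
for n,i,p in(("top",t,None),("side",d,None)):
    for z in(.186,):
        c0=project(n,[*(H+.08*np.array([np.cos(Y0-np.pi/2+1.5),np.sin(Y0-np.pi/2+1.5)])),z])[0]
        q=knob(n,i,c0,z,thr=85,box=16)[1];v=q-H;print(n,q,"bar",np.arctan2(v[1],v[0])-Y0+np.pi/2,np.linalg.norm(v))
# other things: image difference start/end
for nm,p in(("dish",(.684,-.004,.015)),("stack",(.416,.017,.045)),("bottle",(.468,.429,.155)),("marker",(.354,.329,.016))):
    a=cv2.imread("pics/top0.png");x,y=project("top",p)[0].astype(int)
    A=cv2.cvtColor(a[y-16:y+16,x-16:x+16],6);B=cv2.cvtColor(t[y-26:y+26,x-26:x+26],6)
    _,mx,_,l=cv2.minMaxLoc(cv2.matchTemplate(B,A,cv2.TM_CCOEFF_NORMED));print(nm,round(mx,2),np.array(l)-10)
E
```

```text
[ 0.57044492 -0.06310232  0.2898929 ] [-0.27980027  1.0870844   0.29928217] 26.55
top [0.61784872 0.24165687] bar 1.52188721974982 0.07947412291774839
side [0.61606067 0.24523732] bar 1.5576479652570596 0.07660499197029139
dish 0.37 [0 0]
stack 0.51 [-3 10]
bottle 1.0 [0 0]
marker 1.0 [0 0]
```

View pics/end.png

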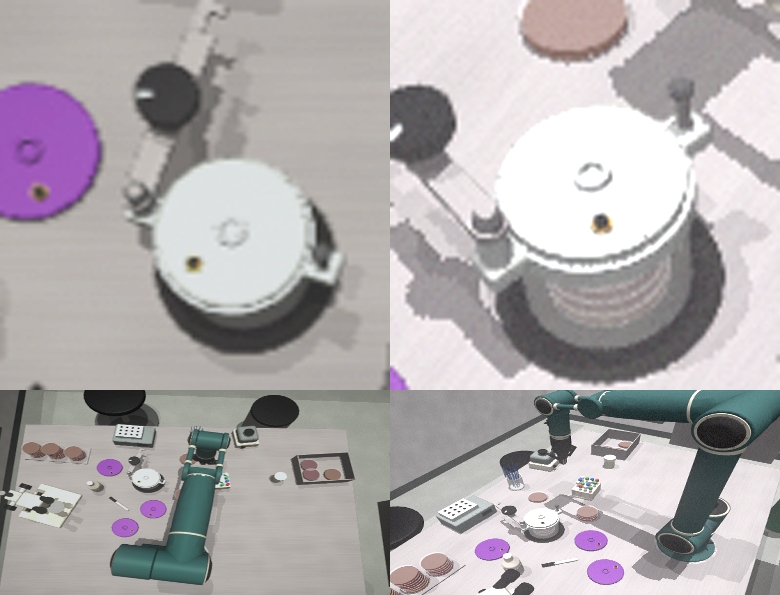

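The pictures show the bar standing out beside the jar at about 1.52 rad and the lid seated with its cup centred. The mark relative to the bar is at about 0.4 rad, so the screw still reads about 13 rad. The arm hides the dish and stack in the top view, but in the side view they lie where they were.

```bash
python3 -c "
from workcell import finish_job
print(finish_job())"
```

```text
the job is handed in; nothing more can be done
None
```

I freed the lid and handed the job in at about 27 s of the 69 s. `finish_job()` gave no verdict, so the figures below are my own measurements.

**Screw:** I rolled the shut fingertips round the knob rim, anticlockwise, with measured wrist forces up to about 17 N (limit 45 N). The white mark put the screw at about 13.0 rad, or 2.07 turns, and the bar was still hooked round the stud at that point. I lost sight of the mark on a few strokes, but the readings on either side agree on the turn count.

**Bar:** I pushed it round about its hinge from the push point. The finger position and the top camera give 1.52 rad, and the side camera 1.56 rad.

**Lid:** it is lying in place with its cup centred, judged by eye from the final pictures.

**Other things:** the bottle and marker match the start pictures exactly. In the top view the arm hid the dish and stack, so that match failed for them. In the side view they appear to lie where they were at the start. I did not measure the sample jar. The fingers are well clear of everything, with wrist force about 1 N.

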